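Clear the slide bed and hold the spring slide open at the mark

TASK

Pick up the scraper block and use it, not the fingers, to sweep the four clay chips off the metal bed into the white catch tray alongside, while the slide stays shut. Then stand or lay the scraper on the worktop clear of the rig, take the slide's black handle and pull the spring-loaded slide out until its front edge lies on the line marked across the bed. Finish with the fingers still on the handle, holding the slide still at the line, because it springs back when let go; leave the amber bottle, the beaker and the tip box where they are.

Things in the scene. Friction and masses are not known exactly. Their poses are not given: they have to be found in the camera images.
- rig: Fixed rig. Origin on the worktop; +x away from the robot (turned up to 17 degrees), +y left, z up. Metal bed plate x -130 to +160 mm, y -70 to +70, flat top 24 mm above the worktop; spring housing on it at x +60 to +160, y -45 to +45, top 60 mm high. On the bed's left edge (y 70 to 78) a small pointer block of the mark, lower than the bed top
- tray (a point): Centre of the floor of the open white catch tray, fixed along the bed's right edge; axes like the rig's. Outside 170 mm (x) by 100 mm (y), rig x -145 to +25 mm, y -170 to -70; walls 3 mm thick, 18 mm high (lower than the bed), so chips pushed over the bed's right edge fall in
- slide (a joint): How far the slide is pulled out (m): 0 shut, grows as it comes out along the rig's -x, hard stop at 0.095. The spring pulls it back with about 3.6 N at 0 plus 90 N per m (10.4 N at 0.075)
- handle (a point): Centre of the grip bar of the slide's black D-shaped handle: a round bar 12 mm thick lying along the rig's y (about 52 mm straight length, legs at y -32 and +32 mm), centre 86 mm above the worktop, 50 mm above the slide's top face. With the slide shut it is at the rig's x = 0, y = 0, 60 mm in front of the housing. It moves with the slide; axes like the rig's
- slide_edge (a point): Middle of the lower front edge of the slide's steel cross head (34 x 84 mm, 12 mm thick, lying on the bed), 14 mm in front (-x of the rig) of the handle bar; moves with the slide; axes like the rig's
- mark (a point): Middle of the dark line across the bed (along the rig's y, 2 mm wide), on the bed top; axes like the rig's. The line lies 45 to 75 mm in front of the shut slide's front edge. The slide is right when slide_edge is at this x along the rig
- scraper_mid (a point): Centre of the loose scraper block: an upright wooden block with a dark rubber foot, 92 mm long (its x), 24 mm thick (its y), 76 mm tall, this point 38 mm above its foot; 0.11 to 0.22 kg. It stands on the worktop left of the rig (+y), turned up to 23 degrees from the rig. Both flat sides are the same
- chip_0_mid (a point): Centre of a loose flat clay chip, about 18 mm across, 8 mm thick, 12 g, lying on the bed in front of the shut slide; x of the rig between -97 and -33 mm, y between -30 and +37 mm
- chip_1_mid (a point): Centre of a loose flat clay chip, about 16 mm across, 8 mm thick, 12 g, lying on the bed in front of the shut slide; x of the rig between -97 and -33 mm, y between -30 and +37 mm
- chip_2_mid (a point): Centre of a loose flat clay chip, about 19 mm across, 8 mm thick, 12 g, lying on the bed in front of the shut slide; x of the rig between -97 and -33 mm, y between -30 and +37 mm
- chip_3_mid (a point): Centre of a loose flat clay chip, about 17 mm across, 8 mm thick, 12 g, lying on the bed in front of the shut slide; x of the rig between -97 and -33 mm, y between -30 and +37 mm
- scraper: The scraper block, origin at the centre of its foot, z up
- amber: Bystander: amber bottle with white cap, 43 mm wide, 96 mm tall, left behind the scraper; origin under its foot
- cup: Bystander: small glass beaker, 57 mm wide, 65 mm tall, right of the catch tray; origin under its foot
- tips: Bystander: pipette tip box, 90 x 66 x 76 mm, right of the housing; origin under its foot
Not all that is in view belongs to the job. What is shaped like the scraper but turquoise is not meant.

How it is judged:
By the outcome, as a careful person would: the job done as asked, in the order asked, and still so for the second after the job is handed in, while the arm keeps its last pose, push and grip.
It also fails if it takes over 64 s, if anything falls off the work surface, if the arm or the gripper's body presses on something with over 40 N, if the wrist force passes 120 N, or if a joint passes its speed limit or range.

ROBOT

A 7-joint arm with a two-finger parallel gripper is mounted at the origin on a cart in front of the work surface, level with it; the furniture and walls round the work are solid. World frame = base frame: x ahead of the robot, y to its left, z up, the work surface at z = 0. Lengths are in mm, angles in rad, forces in N, time in s.
With the tool pointing down it reaches from about 400 to 850 mm from the base axis. Payload 4.5 kg.
Tool frame: the origin (TCP) lies on the centre line of the jaws, within the pads' length; the fingertips stand 17 mm ahead of it and the grasp point (between the pads) lies 2 mm behind it; y points along the fingers, z is the direction in which the jaws open and shut, and the axes are right-handed (so a half turn about y gives the same grasp; the last joint's range is limited). The gripper opens to 88 mm and grips with 3 to 60 N. Pads are 18 mm wide; open, the fingers measure 123 mm over their backs; the gripper's body (75 mm by 187 mm) begins 45 mm behind the grasp point.
Start: joints at [-1.191, 0.689, -0.195, 1.565, 0.157, 0.902, -0.215], TCP at [211.825, 588.032, 255.743] pointing down, gripper open.
Joint ranges: [-3.01, 3.01], [-0.46, 2.08], [-1.47, 1.51], [0.13, 2.56], [-1, 4.14], [0.04, 2.09], [-2.66, 2.66]. Speed limits (rad/s): [2.57, 2.57, 3.14, 3.14, 3.14, 3.14, 3.14].

INTERFACE

Orientations are given as a unit quaternion [x, y, z, w].
In Python, from plant import move_to, move_linear, move_j, set_gripper, pause, solve_ik, get_obs, capture, IKError, job_done, recognise gives the robot as it stands. Calls block until the motion is done:
- move_to(position, orientation): joint-space move of the TCP to a pose.
- move_linear(position, ori=None, rate=150): straight line of the TCP; ori=None keeps the orientation; rate is the mean speed in mm/s.
- move_j(angles): joint-space move.
- set_gripper(opening, newtons=None): finger opening in mm; newtons is the grip in N (None keeps the last); returns when the fingers have stopped.
- pause(seconds).
- solve_ik(position, orientation): joint angles nearest the present ones, or None.
- get_obs(): the state.
- capture(name): name is "scene" or "top" or "wrist"; returns a dict with "frame" (480x640x3 uint8, red, green, blue), "fx", "fy", "cx", "cy" (pixels), "xyz" and "attitude" of the camera in the world; the wrist camera has in their place "hand_eye" (4x4, takes a point from camera to tool coordinates, whose origin is the TCP and whose axes are the tool frame's). Camera axes: x right, y up, looking along -z (the intrinsics and any distortion apply to the point x, -y, -z); pixel columns grow to the right and rows downward; lengths in mm; the calibration is good to about 2 mm. A picture is of the moment at which its call begins: read the wrist's pose just before it. There is no depth.
A pose or a line that the arm cannot do raises IKError and nothing moves.
- job_done(): hands the job in, once; it reports no verdict.
Trained networks look in a picture, given as the dict that the camera call returned (one of the last four; its "shot" number tells which), for a name from the list of things; names that differ only in an ending like _2 or _b are one class to them, and where a whole thing is asked for, a point or a joint stands for the part that bears it (a point fixed in the world has none). Each returns a list of dicts, best first, with "confidence" (0 to 1); they miss things now and then, are a little off and sometimes report something else, mostly with a low value. They report only what shows in the picture. A call takes as long as a camera call. They do not tell look-alikes from the thing itself.
- recognise(query, picture): "rect" ([left, top, width, height] in pixels, round what is visible of it).
The state is a dict: "time": time; "qpos": joint angles; "joint_vel": joint speeds; "tau": joint torques, N m; "ee_pos": TCP position; "eef_rot": TCP orientation; "contact_force": force on the tool from outside, world axes, zero at the start; "wrist_torque": the same for the moment, N m; "width": finger opening in mm.
Only numpy, scipy, OpenCV 4.12 (cv2) and the standard library are available. Lean on these libraries where they do the work, as an engineer would, in place of code of your own. Each camera call takes 0.05 s, during which the arm holds its last target.

## Working session

There is one attempt and no reset: what is moved stays moved. The work goes in short steps, each a Python script; the robot and the scene stay as the last script left them, time stands still between calls to the robot, and variables do not carry over. Pictures are saved under pics/ and viewed, and the job is handed in when it is done.

```bash
ls; mkdir -p pics; cat > h.py <<'E'
import numpy as np, cv2
from plant import *
from scipy.spatial.transform import Rotation as R
def save(c,n): cv2.imwrite(f'pics/{n}.png',cv2.cvtColor(c['frame'],cv2.COLOR_RGB2BGR))
def campose(c,obs=None):
    if 'xyz' in c:
        a=np.array(c['attitude']); 
        Rm=a if a.shape==(3,3) else R.from_quat(a).as_matrix()
        return np.array(c['xyz']),Rm
    T=np.array(c['hand_eye']); Rt=R.from_quat(obs['eef_rot']).as_matrix()
    return np.array(obs['ee_pos'])+Rt@T[:3,3], Rt@T[:3,:3]
def p2w(c,uv,z,obs=None):
    o,Rm=campose(c,obs); uv=np.atleast_2d(uv).astype(float)
    d=np.c_[(uv[:,0]-c['cx'])/c['fx'],-(uv[:,1]-c['cy'])/c['fy'],-np.ones(len(uv))]@Rm.T
    return o+d*((z-o[2])/d[:,2])[:,None]
def w2p(c,P,obs=None):
    o,Rm=campose(c,obs); q=(np.atleast_2d(P)-o)@Rm
    return np.c_[c['cx']+c['fx']*q[:,0]/-q[:,2],c['cy']-c['fy']*q[:,1]/-q[:,2]]
E
python3 - <<'E'
from h import *
o=get_obs(); print({k:np.round(v,3) for k,v in o.items()})
for n in ['scene','top','wrist']:
    c=capture(n); save(c,n+'0'); print({k:v for k,v in c.items() if k!='frame'})
    for q in ['scraper','chip_0_mid','handle','tray','mark','slide','rig','amber','cup','tips']:
        try: print(n,q,[(np.round(r['rect']).tolist(),round(r['confidence'],2)) for r in recognise(q,c)])
        except Exception as e: print(q,e)
E
```

```text
pics
{'time': np.float64(0.0), 'qpos': array([-1.191,  0.69 , -0.194,  1.566,  0.157,  0.902, -0.215]), 'joint_vel': array([ 0.   ,  0.001, -0.   , -0.   ,  0.001, -0.001,  0.001]), 'tau': array([-1.0000e-03, -5.2755e+01, -1.2670e+00, -1.5343e+01, -5.3000e-02,
        6.0000e-03,  0.0000e+00]), 'ee_pos': array([211.685, 587.409, 254.902]), 'eef_rot': array([ 0.697, -0.122,  0.122, -0.696]), 'contact_force': array([-0.541,  0.233,  0.377]), 'wrist_torque': array([-0.021,  0.027, -0.064]), 'width': np.float64(88.146)}
{'fx': 459.5071610969051, 'fy': 459.5071610969051, 'cx': 314.55761369505177, 'cy': 241.98079895977978, 'xyz': array([ 314.26529694, -450.73772576,  630.47764435]), 'attitude': array([ 0.41499206, -0.10562565, -0.20789388,  0.87943445]), 'shot': 1}
scene scraper [([214.0, 223.0, 39.0, 61.0], 0.97), ([198.0, 195.0, 21.0, 54.0], 0.58)]
scene chip_0_mid [([273.0, 308.0, 4.0, 4.0], 0.62), ([293.0, 304.0, 9.0, 9.0], 0.57)]
scene handle [([289.0, 265.0, 56.0, 51.0], 0.59)]
scene tray [([231.0, 239.0, 169.0, 181.0], 0.8), ([292.0, 268.0, 52.0, 50.0], 0.35)]
scene mark [([291.0, 2
[... 1155 characters left out ...]
]
top tips [([399.0, 141.0, 44.0, 60.0], 0.94)]
{'fx': 397.73799404637924, 'fy': 397.73799404637924, 'cx': 316.4524653780368, 'cy': 242.3542886526918, 'hand_eye': array([[-4.76657915e-04, -9.55329120e-01, -2.95543642e-01,
        -7.61175139e+01],
       [ 7.74037055e-04,  2.95543235e-01, -9.55329052e-01,
        -1.30198297e+02],
       [ 9.99999587e-01, -6.84126885e-04,  5.98587117e-04,
         1.30411998e-01],
       [ 0.00000000e+00,  0.00000000e+00,  0.00000000e+00,
         1.00000000e+00]]), 'shot': 3}
wrist scraper [([165.0, 452.0, 84.0, 24.0], 0.78)]
wrist chip_0_mid []
wrist handle []
wrist tray []
wrist mark []
wrist slide []
wrist rig []
wrist amber []
wrist cup []
wrist tips []
```

```bash
python3 - <<'E'
import cv2
a=cv2.imread('pics/top0.png'); 
cv2.imwrite('pics/top0c.png',cv2.resize(a[130:355,140:520],None,fx=2.1,fy=2.1,interpolation=cv2.INTER_CUBIC))
E
```

```text
(no output)
```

View pics/scene0.png

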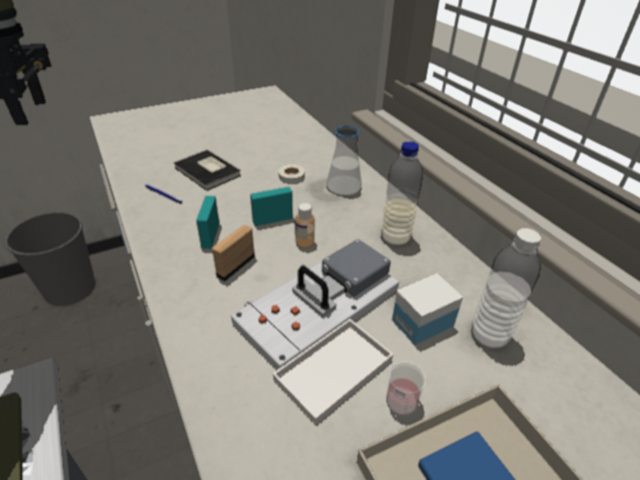

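View pics/top0c.png

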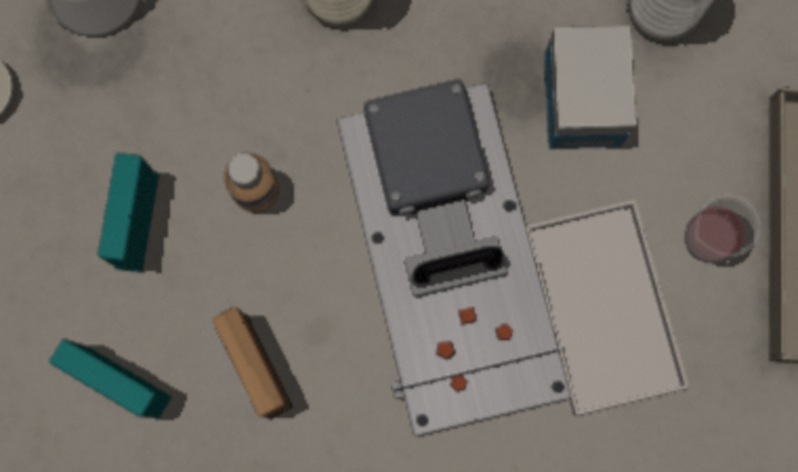

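View pics/top0.png

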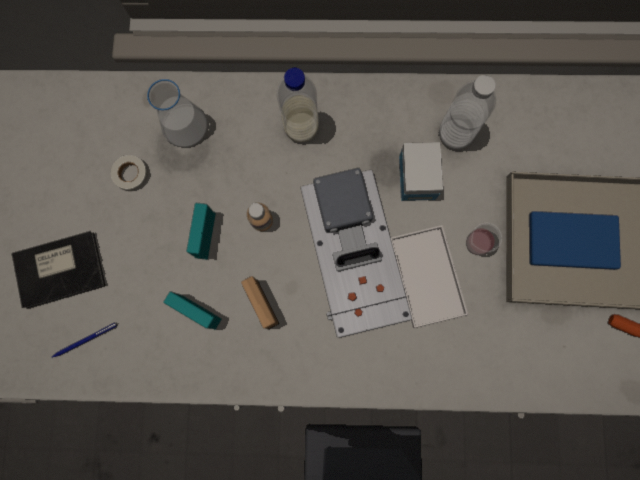

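```bash
python3 - <<'E'
from h import *
from scipy.optimize import least_squares
c=capture('top')
print('origin px',w2p(c,[[0,0,0],[211,588,255]]))
cr=lambda L:np.array(L)/2.1+[140,130]
obsv=cr([(338,122),(487,85),(570,400),(417,434), (366,101),(461,82),(489,186),(394,208), (686,385),(634,203)])
mod=np.array([(160,70,24),(160,-70,24),(-130,-70,24),(-130,70,24),(160,45,60),(160,-45,60),(60,-45,60),(60,45,60),(-145,-170,18),(25,-170,18)],float)
def tf(p,m):
    Q=R.from_euler('z',p[2]).as_matrix(); return m@Q.T+[p[0],p[1],0]
f=lambda p:(w2p(c,tf(p,mod))-obsv).ravel()
s=least_squares(f,[450,0,0.2],loss='soft_l1'); print(s.x,np.rad2deg(s.x[2])); print(np.round(f(s.x).reshape(-1,2),1))
p=s.x
inv=lambda w:(w-[p[0],p[1],0])@R.from_euler('z',p[2]).as_matrix()
print('chips',np.round(inv(p2w(c,cr([(467,315),(504,332),(446,350),(458,383)]),30))))
print('mark',np.round(inv(p2w(c,cr([(405,387),(558,351)]),24))))
print('slide edge',np.round(inv(p2w(c,cr([(415,295),(508,273)]),30))))
print('pointer',inv(p2w(c,cr([(398,391)]),20)))
# scraper top corners
sc=cr([(213,318),(238,308),(289,405),(265,415)]); w=p2w(c,sc,76); print('scr',np.round(w),np.round(w.mean(0)), np.linalg.norm(w[0]-w[3]))
d=w[1]+w[0]-w[2]-w[3]; print('yaw',np.rad2deg(np.arctan2(d[1],d[0])))
for n,uv,z in [('amber',(245,170),96),('cup',(722,230),40),('t1',(135,200),76),('t2',(110,375),76)]: print(n,np.round(p2w(c,cr([uv]),z)))
np.save('rig0.npy',p)
E
```

```text
origin px [[388.5166146  599.75467949]
 [-27.26084462 494.92648961]]
[575.91783247  60.39107973   6.53925479] 374.67170088419965
[[-0.9 -1.7]
 [ 0.3 -1.1]
 [ 0.9 -0.1]
 [-2.   2. ]
 [-2.   0. ]
 [ 0.7 -2.3]
 [ 1.   0.3]
 [-2.5  1.4]
 [ 1.2  2.4]
 [ 0.4 -0.8]]
chips [[-39.  -0.  30.]
 [-61. -28.  30.]
 [-64.  25.  30.]
 [-94.  21.  30.]]
mark [[-86.  66.  24.]
 [-87. -69.  24.]]
slide edge [[-12.  39.  30.]
 [-12. -44.  30.]]
pointer [[-88.11839938  72.86126901  20.        ]]
scr [[526. 263.  76.]
 [535. 242.  76.]
 [457. 197.  76.]
 [448. 217.  76.]] [492. 230.  76.] 91.10104284204346
yaw 30.231751028519046
amber [[648. 239.  96.]]
cup [[ 615. -168.   40.]]
t1 [[625. 334.  76.]]
t2 [[478. 346.  76.]]
```

```bash
cat >> h.py <<'E'
def ori(yaw):  # tool y down, tool x at world yaw
    x=np.array([np.cos(yaw),np.sin(yaw),0]); y=np.array([0,0,-1.]); z=np.cross(x,y)
    return R.from_matrix(np.c_[x,y,z]).as_quat()
E
python3 - <<'E'
from h import *
o=get_obs(); Rm=R.from_quat(o['eef_rot']).as_matrix(); print(np.round(Rm,2))
p=np.load('rig0.npy'); p[2]-=2*np.pi
rig=lambda x,y,z:[p[0]+x*np.cos(p[2])-y*np.sin(p[2]),p[1]+x*np.sin(p[2])+y*np.cos(p[2]),z]
for n,P,yw in [('scr',(492,230,51),np.deg2rad(30.2)),('scrhi',(492,230,250),np.deg2rad(30.2)),('sweep0',rig(-65,70,120),p[2]),('sweep1',rig(-65,-90,75),p[2]),('h',rig(0,0,86),p[2]+np.pi/2),('h2',rig(-75,0,86),p[2]+np.pi/2),('look',rig(-60,60,300),p[2])]:
    for f in (0,np.pi):
        q=solve_ik(P,ori(yw+f)); print(n,f>0,None if q is None else np.round(q,2))
E
```

```text
[[ 0.94 -0.    0.34]
 [-0.34  0.    0.94]
 [-0.   -1.    0.  ]]
scr False [-0.35  0.92 -0.29  1.94  0.67  0.37  0.94]
scr True [-0.61  0.92  0.14  1.95 -0.41  0.29 -1.17]
scrhi False [-0.22  0.62 -0.49  1.81  0.39  0.81  1.19]
scrhi True [-0.75  0.62  0.38  1.84 -0.32  0.75 -1.24]
sweep0 False [-0.11  0.78 -0.34  2.02  0.59  0.43  0.93]
sweep0 True [-0.46  0.78  0.24  2.04 -0.48  0.37 -1.15]
sweep1 False [ 0.34  0.93 -0.59  1.94  0.95  0.58  0.92]
sweep1 True [-0.1   0.88  0.16  1.97 -0.39  0.33 -0.94]
h False [ 0.24  0.99 -0.76  1.81  0.97  0.77  2.34]
h True [-0.15  0.87 -0.06  1.83  0.12  0.44 -0.04]
h2 False [ 0.23  0.91 -0.68  2.03  1.07  0.6   2.19]
h2 True [-0.14  0.83 -0.06  2.05  0.17  0.27 -0.08]
look False [-0.03  0.5  -0.41  1.83  0.26  0.86  1.26]
look True [-0.59  0.52  0.48  1.86 -0.32  0.83 -1.27]
```

```bash
python3 - <<'E'
from h import *
p=np.load('rig0.npy'); p[2]-=2*np.pi
rig=lambda x,y,z:[p[0]+x*np.cos(p[2])-y*np.sin(p[2]),p[1]+x*np.sin(p[2])+y*np.cos(p[2]),z]
move_to(rig(-110,70,260),ori(p[2])); pause(.3)
o=get_obs(); c=capture('wrist'); save(c,'w1')
np.savez('w1.npz',frame=c['frame'],K=[c['fx'],c['fy'],c['cx'],c['cy']],he=c['hand_eye'],pos=o['ee_pos'],rot=o['eef_rot'])
print(o['time'],o['ee_pos'])
for q in ['scraper','chip_0_mid','handle','mark']:
    print(q,[(np.round(r['rect']).tolist(),round(r['confidence'],2)) for r in recognise(q,c)])
E
```

```text
3.9583 [451.76024294 100.70581807 259.96766356]
scraper [([511.0, 247.0, 105.0, 82.0], 0.64), ([411.0, 228.0, 54.0, 80.0], 0.6)]
chip_0_mid [([260.0, 249.0, 19.0, 14.0], 0.74)]
handle [([202.0, 301.0, 86.0, 69.0], 0.58)]
mark [([171.0, 220.0, 154.0, 15.0], 0.86)]
```

View pics/w1.png

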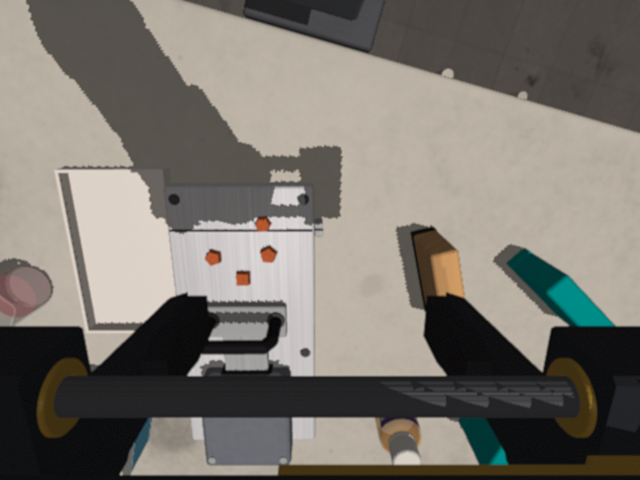

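```bash
python3 - <<'E'
import cv2
a=cv2.imread('pics/w1.png'); 
cv2.imwrite('pics/w1c.png',cv2.resize(a[160:360,150:350],None,fx=3,fy=3,interpolation=cv2.INTER_CUBIC))
cv2.imwrite('pics/w1d.png',cv2.resize(a[210:360,380:530],None,fx=4,fy=4,interpolation=cv2.INTER_CUBIC))
E
```

```text
(no output)
```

View pics/w1c.png

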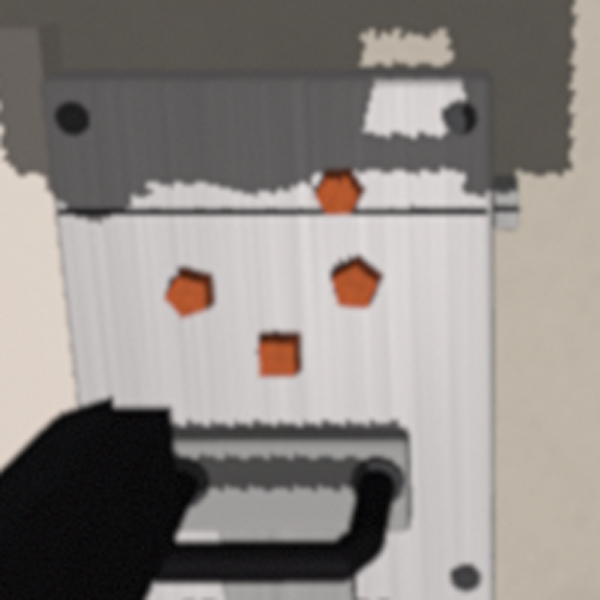

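View pics/w1d.png

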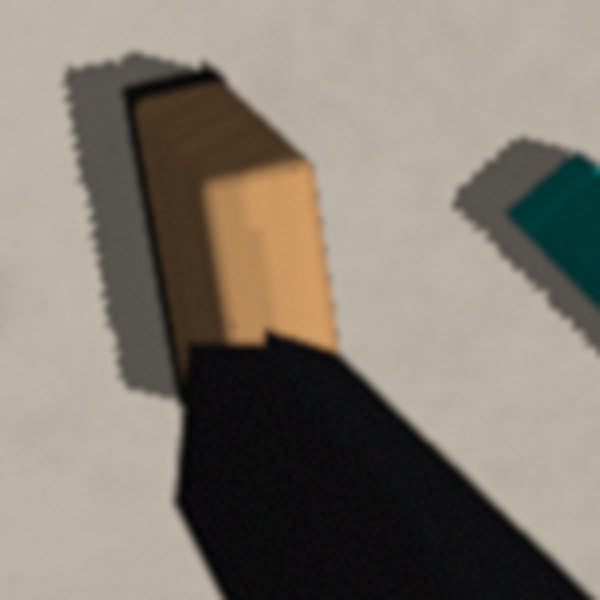

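```bash
python3 - <<'E'
from h import *
d=np.load('w1.npz'); c=dict(fx=d['K'][0],fy=d['K'][1],cx=d['K'][2],cy=d['K'][3],hand_eye=d['he']); o=dict(ee_pos=d['pos'],eef_rot=d['rot'])
k=lambda L:np.array(L,float)/3+[150,160]
k2=lambda L:np.array(L,float)/4+[380,210]
w=p2w(c,k([(46,77),(490,75),(493,600)]),24,o); print(np.round(w,1))
e=w[1]-w[0]; print('len',np.linalg.norm(e),'yaw',np.rad2deg(np.arctan2(-e[0],e[1])))
e=w[2]-w[1]; print('yaw side',np.rad2deg(np.arctan2(e[1],e[0])))
yaw=np.arctan2(-(w[1]-w[0])[0],(w[1]-w[0])[1])
Q=R.from_euler('z',yaw).as_matrix(); org=w[:2].mean(0)-Q@[-130,0,24.]; print('rig',org,np.rad2deg(yaw))
inv=lambda v:np.round((v-org)@Q,1)
print('mark',inv(p2w(c,k([(60,211),(487,212)]),24,o)))
print('slideedge top',inv(p2w(c,k([(408,433)]),36,o)))
print('chips',inv(p2w(c,k([(280,352),(190,291),(356,283),(338,192)]),31,o)))
print('bedleft',inv(p2w(c,k([(78,400)]),24,o)))
g=p2w(c,k2([(125,90),(215,72),(180,400)]),0,o); t=p2w(c,k2([(204,183),(312,165),(224,345),(337,350)]),76,o)
print(np.round(g,1),np.round(t,1)); print(np.linalg.norm(t[0]-t[1]),np.linalg.norm(g[0]-g[1]))
for a,b in((g[0],g[2]),(t[0],t[2]),(t[1],t[3])): q=b-a; print('scr yaw',np.rad2deg(np.arctan2(q[1],q[0])))
q=(t[1]-t[0]);print('end yaw',np.rad2deg(np.arctan2(-q[0],q[1])))
ys=np.deg2rad(30); ux=np.array([np.cos(ys),np.sin(ys),0])
print('centre est', (t[0]+t[1])/2+46*ux,(g[0]+g[1])/2+46*ux)
E
```

```text
[[470.2 -39.   24. ]
 [434.8  93.   24. ]
 [614.5 140.9  24. ]]
len 136.6228025550413 yaw 15.009079775857437
yaw side 14.93949712622447
rig [5.78047206e+02 6.06637333e+01 3.55271368e-15] 15.009079775857437
mark [[-87.2 -68.8  24. ]
 [-86.3  67.1  24. ]]
slideedge top [[-14.9  40.8  36. ]]
chips [[-41.5  -0.3  31. ]
 [-62.6 -27.7  31. ]
 [-65.   25.3  31. ]
 [-94.9  20.9  31. ]]
bedleft [[-21.7 -70.3  24. ]]
[[460.  202.4   0. ]
 [449.7 223.    0. ]
 [539.  245.    0. ]] [[459.  201.3  76. ]
 [449.6 221.7  76. ]
 [492.9 217.9  76. ]
 [487.8 241.9  76. ]]
22.48331860686688 23.000438502629766
scr yaw 28.30232633310215
scr yaw 26.148901769642396
scr yaw 27.87295049995958
end yaw 24.903753567938583
centre est [494.12742228 234.49181297  76.        ] [494.69962884 235.72117082   0.        ]
```

```bash
python3 - <<'E'
from h import *
ys=np.deg2rad(28.5); q=ori(ys)
set_gripper(70,30)
move_to([494,232.5,140],q)
move_linear([494,232.5,50],rate=120)
o=get_obs(); print(o['time'],o['ee_pos'],o['contact_force'])
set_gripper(15,30)
o=get_obs(); print(o['width'],o['time'],o['contact_force'])
move_linear([494,232.5,135],rate=150)
o=get_obs(); print(o['width'],o['time'],o['contact_force'],o['ee_pos'])
c=capture('wrist'); save(c,'w2')
c=capture('scene'); save(c,'s2')
E
```

```text
6.325 [494.4860331  232.54359806  50.72654344] [ 0.22478745 -0.92390081  0.44771582]
23.84454734065782 7.0833 [-0.64189609 -0.24692943 -0.64360506]
23.7495723959156 7.8 [-0.1012913  -0.07586386 -1.93049956] [493.63707089 232.05753115 134.43451771]
```

View pics/w2.png

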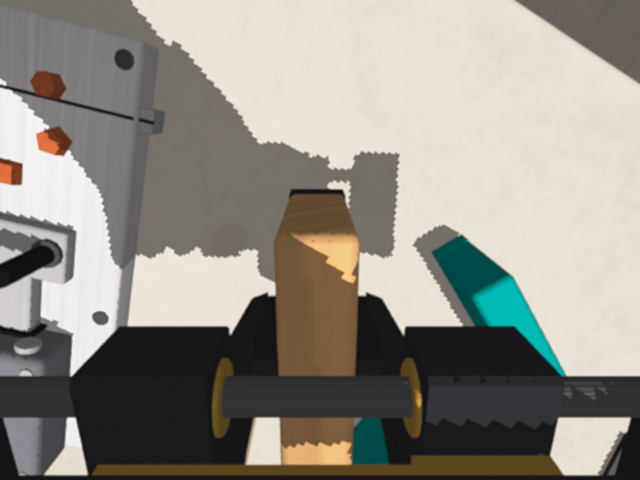

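View pics/s2.png

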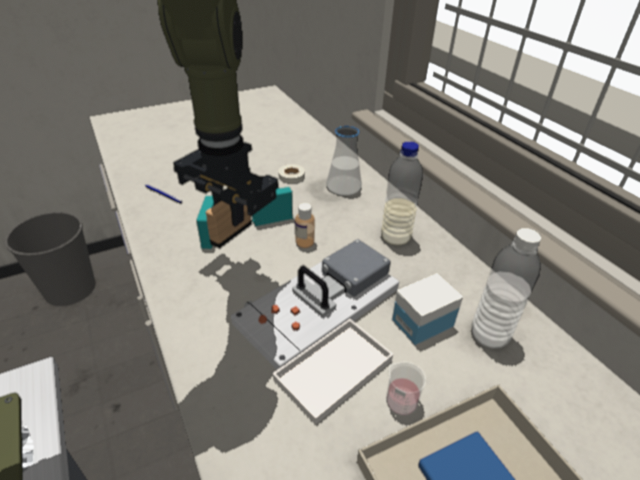

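```bash
python3 - <<'E'
from h import *
d=np.load('w1.npz'); K=d['K']; T=d['he']
def tool(u,v,ty):
    q=np.array([(u-K[2])/K[0],-(v-K[3])/K[1],-1]); r=T[:3,:3]@q; return T[:3,3]+r*(ty-T[1,3])/r[1]
for u,v,ty in [(276,240,-25.3),(358,235,-25.3),(290,192,50.7),(344,192,50.7)]: print(tool(u,v,ty))
E
```

```text
[-44.37641694 -25.3        -11.292223  ]
[-45.82562709 -25.3         11.25601243]
[-44.36770082  50.7        -12.31902634]
[-44.38262492  50.7         12.41855023]
```

```bash
cat >> h.py <<'E'
p=np.array([577.7,60.6,np.deg2rad(14.9)])
rig=lambda x,y,z:[p[0]+x*np.cos(p[2])-y*np.sin(p[2]),p[1]+x*np.sin(p[2])+y*np.cos(p[2]),z]
E
python3 - <<'E'
from h import *
q=ori(p[2])
move_to(rig(-67,76,125),q)
move_linear(rig(-67,74,76.3),rate=100)
o=get_obs(); print(o['time'],o['ee_pos'],rig(-67,74,76.3),o['contact_force'])
move_linear(rig(-67,-50,76.3),rate=70)
o=get_obs(); print(o['time'],o['contact_force'])
move_linear(rig(-67,-90,76.3),rate=50)
o=get_obs(); print(o['time'],o['contact_force'],o['ee_pos'],rig(-67,-90,76.3))
move_linear(rig(-67,-85,140),rate=150)
pause(.2)
o=get_obs(); c=capture('wrist'); save(c,'w3'); c=capture('scene'); save(c,'s3');c=capture('top'); save(c,'t3')
print(o['width'],o['time'])
E
```

```text
9.0667 [494.01901305 115.73150995  76.39741672] [np.float64(493.9249759920234), np.float64(114.88393272841373), 76.3] [ 0.20682784 -0.49321352 -0.51319629]
10.9917 [ 0.22921456 -0.17943006 -1.6473433 ]
11.9417 [ 0.07498988 -0.11529177 -1.23793526] [536.00696205 -43.14696813  76.3027772 ] [np.float64(536.0947540693936), np.float64(-43.60174428028428), 76.3]
23.575108817591538 12.7167
```

View pics/w3.png

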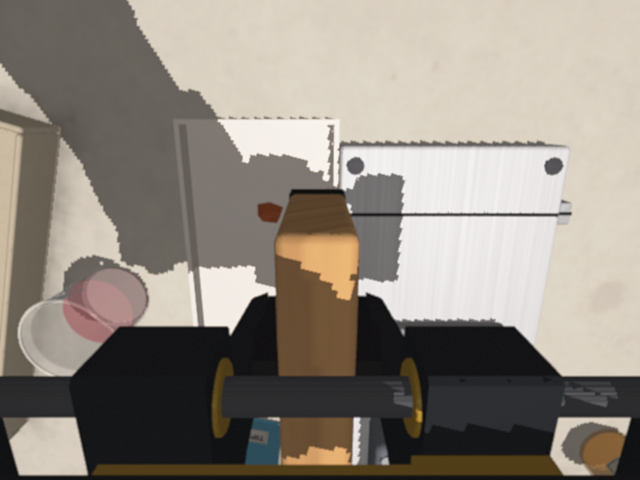

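View pics/s3.png

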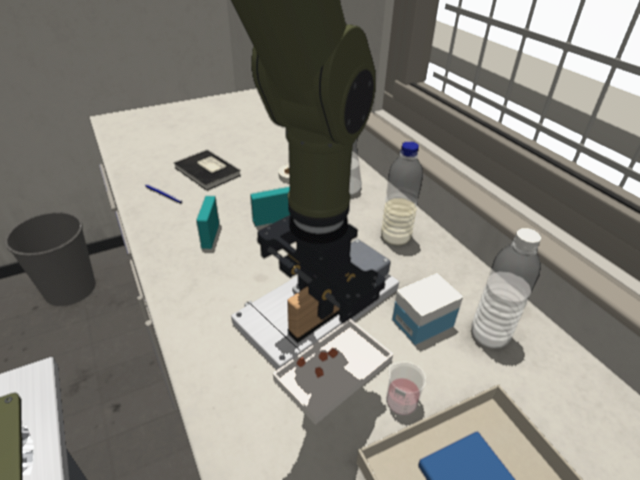

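```bash
python3 - <<'E'
from h import *
move_linear(rig(-72,90,140),rate=220)
q=ori(np.deg2rad(28.5))
move_to([490,236,120],q)
move_linear([490,236,54],rate=120)
move_linear([490,236,50.8],rate=20)
o=get_obs(); print(o['time'],o['ee_pos'],o['contact_force'])
set_gripper(60)
pause(.2)
move_linear([490,236,150],rate=150)
move_to(rig(-40,40,230),ori(p[2]-np.pi/2)); pause(.3)
o=get_obs(); c=capture('wrist'); save(c,'w4'); print(o['time'],o['ee_pos'],o['contact_force'],o['width'])
np.savez('w4.npz',K=[c['fx'],c['fy'],c['cx'],c['cy']],he=c['hand_eye'],pos=o['ee_pos'],rot=o['eef_rot'])
c=capture('scene'); save(c,'s4')
E
```

```text
15.3333 [490.17372764 236.04967651  51.13543262] [ 0.02851001  0.06580983 -0.88072746]
18.2667 [528.45599043  89.53615701 229.53934717] [-0.28210045  0.6092147   0.32666941] 60.0977319510691
```

View pics/w4.png

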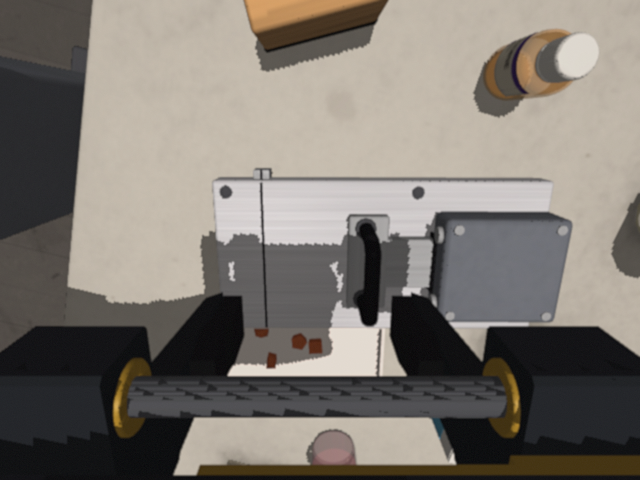

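View pics/s4.png

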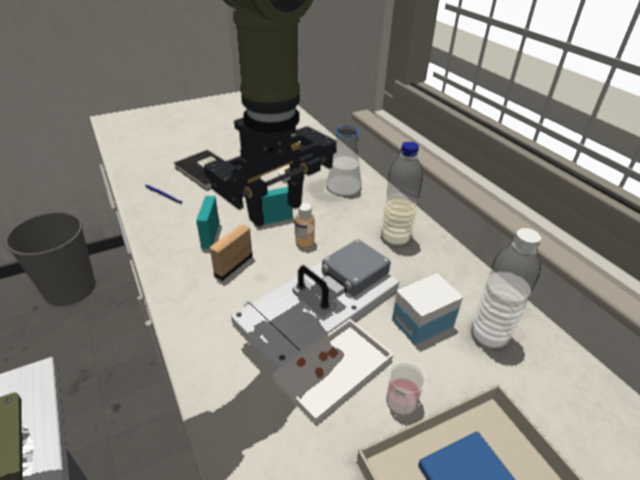

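```bash
python3 - <<'E'
import cv2
a=cv2.imread('pics/w4.png'); 
cv2.imwrite('pics/w4c.png',cv2.resize(a[160:360,205:405],None,fx=3,fy=3,interpolation=cv2.INTER_CUBIC))
E
```

```text
(no output)
```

View pics/w4c.png

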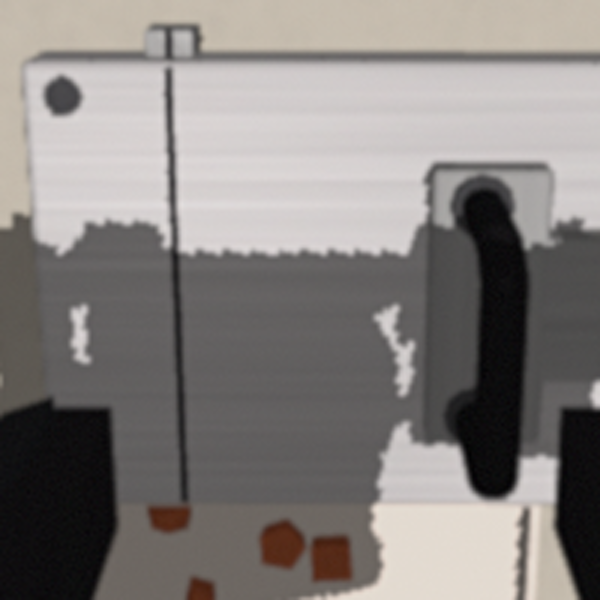

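```bash
python3 - <<'E'
from h import *
d=np.load('w4.npz'); c=dict(fx=d['K'][0],fy=d['K'][1],cx=d['K'][2],cy=d['K'][3],hand_eye=d['he']); o=dict(ee_pos=d['pos'],eef_rot=d['rot'])
k=lambda L:np.array(L,float)/3+[205,160]
Q=R.from_euler('z',p[2]).as_matrix()
inv=lambda v:np.round((v-[p[0],p[1],0])@Q,1)
print('mark',inv(p2w(c,k([(169,70),(173,170),(185,495)]),24,o)))
print('slide',inv(p2w(c,k([(431,168),(426,438)]),36,o)),inv(p2w(c,k([(426,438)]),24,o)))
print('bar',inv(p2w(c,k([(505,270),(502,400)]),86,o)))
print('bar side edges',inv(p2w(c,k([(481,330),(525,330)]),86,o)))
print('bedcorner',inv(p2w(c,k([(24,60)]),24,o)))
E
```

```text
mark [[-86.7  65.1  24. ]
 [-86.7  36.2  24. ]
 [-86.9 -68.8  24. ]]
slide [[-13.1  39.8  36. ]
 [-12.5 -42.9  36. ]] [[-11.5 -48.9  24. ]]
bar [[ 1.3 26.5 86. ]
 [ 2.  -7.7 86. ]]
bar side edges [[-3.9 11.  86. ]
 [ 6.9 11.  86. ]]
bedcorner [[-127.3   67.8   24. ]]
```

```bash
python3 - <<'E'
from h import *
q=ori(p[2]-np.pi/2)
set_gripper(50,40)
move_to(rig(1,0,150),q)
move_linear(rig(1,0,84),rate=100)
o=get_obs(); print(o['time'],o['ee_pos'],rig(1,0,84),o['contact_force'])
set_gripper(5,40)
o=get_obs(); print(o['time'],o['width'],o['contact_force'],o['ee_pos'])
c=capture('wrist'); save(c,'w5')
move_linear(rig(-69,0,84),rate=50); pause(.3)
o=get_obs(); c=capture('wrist'); save(c,'w6'); print(o['time'],o['ee_pos'],rig(-69,0,84),o['contact_force'],o['width'])
np.savez('w6.npz',K=[c['fx'],c['fy'],c['cx'],c['cy']],he=c['hand_eye'],pos=o['ee_pos'],rot=o['eef_rot'])
c=capture('scene'); save(c,'s6'); c=capture('top'); save(c,'t6')
E
```

```text
20.0083 [579.10823971  61.01256477  84.66123412] [np.float64(578.6663760793214), np.float64(60.8571327931547), 84] [0.56442963 0.27335886 0.05541615]
20.7 10.193043949293202 [-1.34942042  0.26714831  2.81594536] [578.28681382  60.7504578   84.11886898]
22.6 [515.61338033  44.15015506  84.19761536] [np.float64(511.0200505268283), np.float64(42.857837272325966), 84] [ 8.86994816  2.10360614 -6.07926698] 10.344871875671453
```

View pics/w6.png

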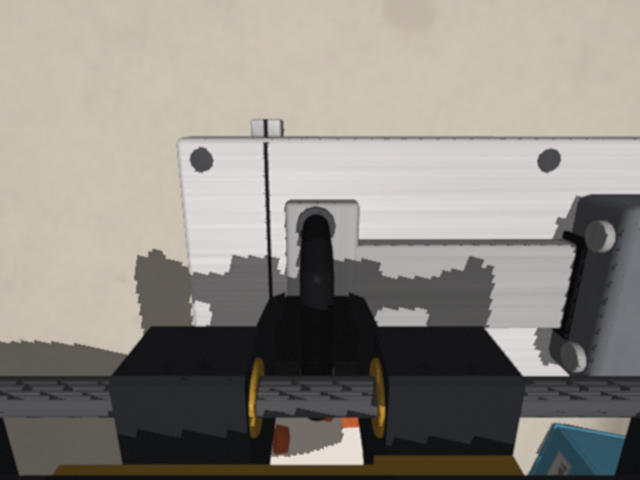

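View pics/s6.png

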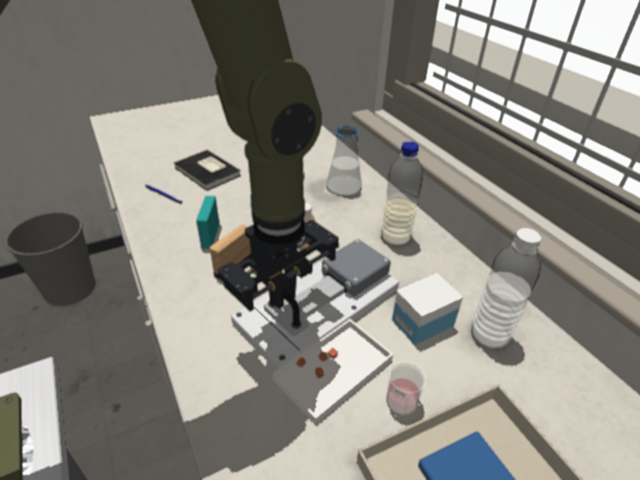

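```bash
cat > m.py <<'E'
from h import *
def gap(n,dump=None):
    d=np.load(n+'.npz'); c=dict(fx=d['K'][0],fy=d['K'][1],cx=d['K'][2],cy=d['K'][3],hand_eye=d['he']); o=dict(ee_pos=d['pos'],eef_rot=d['rot'])
    Q=R.from_euler('z',p[2]).as_matrix()
    inv=lambda v:np.round((v-[p[0],p[1],0])@Q,1)
    return c,o,inv
E
python3 - <<'E'
from m import *
a=cv2.imread('pics/w6.png'); 
cv2.imwrite('pics/w6c.png',cv2.resize(a[100:300,170:370],None,fx=3,fy=3,interpolation=cv2.INTER_CUBIC))
g=cv2.cvtColor(a,cv2.COLOR_BGR2GRAY)
for r in (210,215,225,235,245): print(r,g[r,255:300].tolist())
E
```

```text
210 [219, 219, 220, 220, 220, 220, 220, 220, 221, 212, 172, 100, 33, 43, 117, 187, 219, 222, 221, 220, 220, 220, 220, 220, 220, 220, 221, 221, 202, 144, 110, 129, 149, 159, 166, 168, 169, 171, 170, 171, 172, 173, 173, 174, 176]
215 [217, 217, 217, 215, 217, 217, 216, 217, 218, 219, 195, 122, 41, 36, 101, 171, 209, 217, 217, 216, 216, 217, 216, 216, 217, 216, 216, 218, 218, 202, 162, 138, 145, 157, 166, 169, 170, 170, 172, 171, 172, 174, 171, 153, 111]
225 [225, 224, 225, 224, 225, 225, 225, 225, 226, 228, 212, 151, 71, 33, 83, 161, 217, 229, 226, 225, 226, 225, 225, 225, 225, 225, 226, 228, 209, 148, 107, 119, 141, 156, 164, 168, 169, 170, 172, 172, 157, 114, 77, 69, 74]
235 [217, 218, 217, 217, 217, 217, 217, 218, 218, 219, 204, 154, 81, 27, 47, 128, 199, 220, 218, 216, 216, 217, 216, 217, 216, 216, 215, 216, 218, 217, 194, 148, 136, 152, 162, 167, 170, 170, 170, 171, 172, 173, 165, 131, 80]
245 [215, 216, 215, 216, 216, 216, 216, 217, 217, 218, 217, 194, 123, 43, 36, 102, 172, 211, 219, 218, 217, 216, 217, 217, 217, 217, 218, 217, 218, 218, 198, 153, 138, 149, 160, 167, 170, 170, 170, 169, 161, 142, 124, 112, 95]
```

View pics/w6c.png

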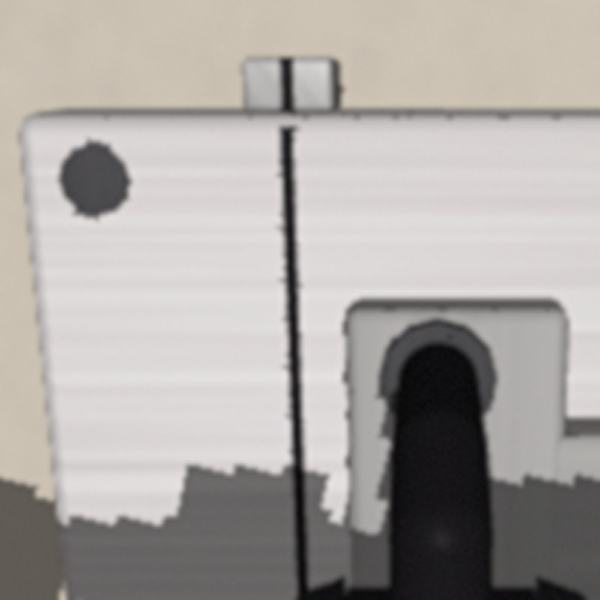

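```bash
python3 - <<'E'
from m import *
c,o,inv=gap('w6')
for r,l,e in ((225,267.9,284.0),(245,268.6,285.3)):
    print(inv(p2w(c,[[l,r]],24,o)),inv(p2w(c,[[e,r]],36,o)),inv(p2w(c,[[e,r]],34,o)))
print(inv(o['ee_pos']))
print('bar',inv(p2w(c,[(317.5,290)],86,o)), 'headback',inv(p2w(c,[(358,225)],36,o)))
E
```

```text
[[-87.3  26.4  24. ]] [[-78.5  29.6  36. ]] [[-78.6  29.   34. ]]
[[-87.3  16.1  24. ]] [[-78.1  19.9  36. ]] [[-78.2  19.2  34. ]]
[-64.2   0.1  84.2]
bar [[-63.5  19.1  86. ]] headback [[-44.2  29.5  36. ]]
```

```bash
python3 - <<'E'
from m import *
move_linear(rig(-78.2,0,84),rate=25); pause(.5)
o=get_obs(); c=capture('wrist'); save(c,'w7'); print(o['time'],o['ee_pos'],o['contact_force'],o['width'])
np.savez('w7.npz',K=[c['fx'],c['fy'],c['cx'],c['cy']],he=c['hand_eye'],pos=o['ee_pos'],rot=o['eef_rot'])
c,o,inv=gap('w7'); print(inv(o['ee_pos']))
a=cv2.imread('pics/w7.png'); g=cv2.cvtColor(a,cv2.COLOR_BGR2GRAY)
for r in (170,185,195,210,225,240): print(r,g[r,275:305].tolist())
cv2.imwrite('pics/w7c.png',cv2.resize(a[100:300,170:370],None,fx=3,fy=3,interpolation=cv2.INTER_CUBIC))
E
```

```text
23.7667 [507.25853182  41.93403471  84.20927819] [10.0047123   2.14628329 -6.76473677] 10.039197070306694
[-72.9   0.1  84.2]
170 [218, 217, 217, 217, 218, 218, 201, 145, 72, 29, 51, 128, 199, 220, 218, 217, 218, 217, 217, 217, 216, 217, 217, 217, 218, 217, 217, 216, 217, 216]
185 [219, 219, 220, 219, 220, 221, 212, 174, 101, 34, 39, 106, 175, 212, 221, 220, 219, 219, 218, 219, 219, 219, 219, 219, 219, 219, 219, 219, 218, 218]
195 [218, 217, 217, 218, 218, 219, 219, 197, 131, 55, 32, 78, 149, 203, 219, 219, 217, 217, 217, 217, 218, 217, 217, 217, 217, 217, 218, 217, 217, 218]
210 [221, 221, 220, 220, 220, 222, 222, 205, 147, 77, 84, 130, 150, 160, 167, 169, 168, 170, 171, 170, 171, 173, 173, 175, 175, 175, 175, 168, 147, 111]
225 [226, 225, 226, 226, 225, 226, 228, 230, 206, 127, 77, 116, 144, 156, 164, 168, 169, 170, 172, 171, 153, 105, 69, 70, 73, 78, 74, 59, 34, 11]
240 [219, 219, 219, 219, 219, 220, 221, 221, 197, 128, 70, 102, 138, 152, 161, 166, 169, 169, 170, 170, 171, 172, 171, 154, 112, 75, 47, 19, 11, 9]
```

View pics/w7c.png

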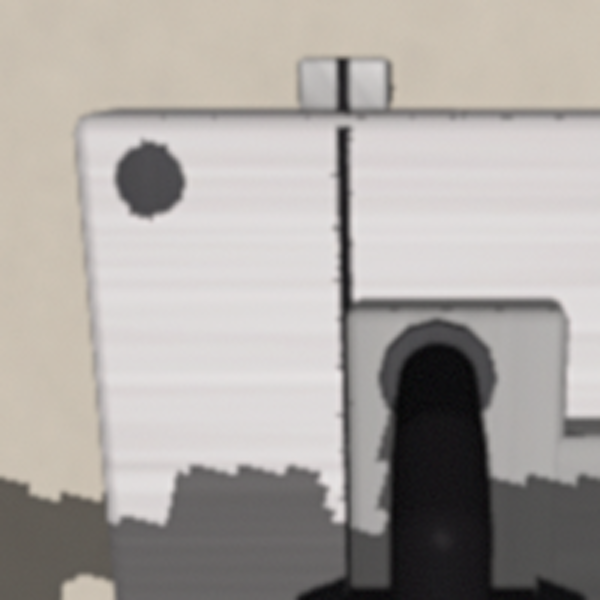

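```bash
python3 - <<'E'
from m import *
c,o,inv=gap('w7')
for r,l,e in ((225,285.5,284.2),(240,285.8,284.4)):
    print(inv(p2w(c,[[l,r]],24,o)),inv(p2w(c,[[e,r]],36,o)),inv(p2w(c,[[e,r]],34,o)))
print(inv(p2w(c,[[284.2,170],[284.85,195]],24,o)))
# top cam check
t=capture('top'); save(t,'t7'); s=capture('scene'); save(s,'s7')
b=cv2.cvtColor(t['frame'],cv2.COLOR_RGB2BGR); cv2.imwrite('pics/t7c.png',cv2.resize(b[220:345,300:460],None,fx=4.5,fy=4.5,interpolation=cv2.INTER_CUBIC))
b=cv2.cvtColor(s['frame'],cv2.COLOR_RGB2BGR); cv2.imwrite('pics/s7c.png',cv2.resize(b[220:400,200:400],None,fx=3.3,fy=3.3,interpolation=cv2.INTER_CUBIC))
E
```

```text
[[-87.2  26.4  24. ]] [[-87.   29.6  36. ]] [[-87.1  29.   34. ]]
[[-87.2  18.7  24. ]] [[-87.   22.3  36. ]] [[-87.2  21.7  34. ]]
[[-87.2  53.3  24. ]
 [-87.2  41.4  24. ]]
```

View pics/t7c.png

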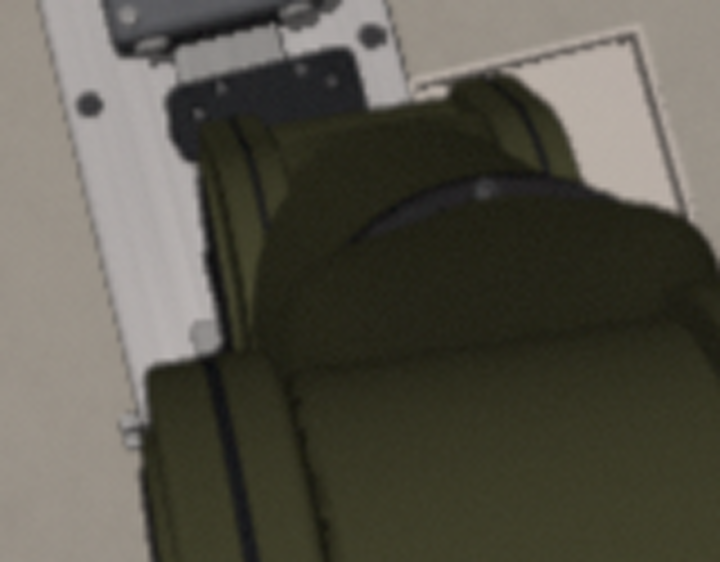

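View pics/s7c.png

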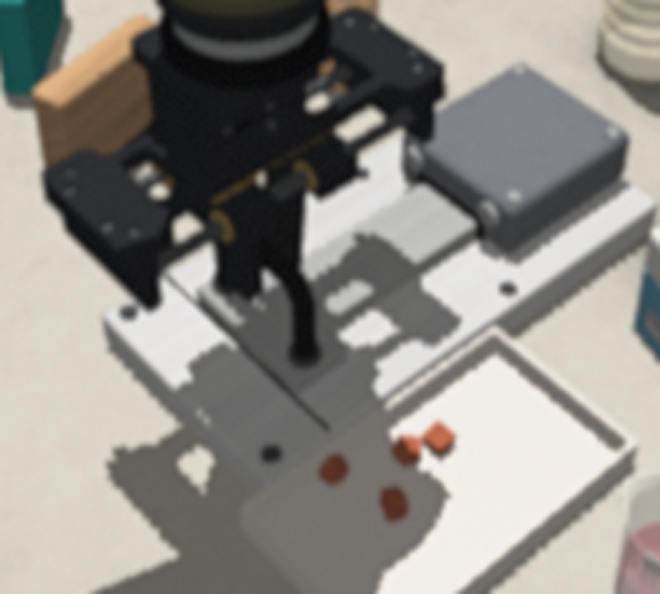

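```bash
python3 - <<'E'
from m import *
pause(.5); o=get_obs(); c,_,inv=gap('w7'); print(o['time'],inv(o['ee_pos']),np.abs(o['joint_vel']).max(),o['width'])
job_done()
E
```

```text
24.4167 [-72.8   0.1  84.2] 0.0014088444263546033 10.225593214941691
the job is handed in; nothing more can be done
```

The task is done and handed in at 24.4 s. I picked up the wooden scraper and swept all four chips into the catch tray in one pass with the slide shut. I then stood the scraper back left of the rig and pulled the slide to the line, where the gripper still holds it.

- **Chips and scraper:** The last scene picture shows all four chips in the tray. After release the scraper stood upright, clear of the rig.
- **Slide position:** The last wrist picture puts the slide's front edge at rig x of about -87.0 and the line at -87.2, so they agree to roughly 0.3 mm. Only the upper front edge was visible in that picture, so the lower edge is inferred from it. The top camera could not confirm it because the arm blocked its view.
- **Holding still:** The arm was steady at about 10 N of spring load, and the gripper position changed by only 0.1 mm over the last half second.
- **Compliance:** The arm gives about 5 mm under the spring load. I allowed for this by commanding the pull further until the picture showed the edge on the line.
- **Bystanders:** I planned paths clear of the amber bottle, beaker and tip box, and they looked unmoved in the pictures I viewed. I did not re-measure their positions.

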